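# Check the end float of a bench tester's drive shaft and close its cover

### The job

Check the end float of the tester's drive shaft: push the shaft fully in to its inner stop, then pull it fully out to its outer stop, then set it midway between the two stops and let go. After that, set the rectangular cover plate down (do not drop it) on the raised frame on top of the tester, handle up and its edges flush with the frame's all round. Leave everything else on the bench where it is.

Things in the scene. Friction and masses are not known exactly. Their poses are not given: they have to be found in the camera images.
- tester: White steel bench tester, fixed, 220 deep (x) x 300 wide (y) x 200 high. Origin under its centre on the bench; its own +x points to its back, its front looks to its own -x, towards +y of the base, more or less. A head (z 140 to 200, x -110 to 110) overhangs a pedestal (z 0 to 140, x -27 to 110). On top: a steel pot (radius 36, at x 30, y 95, top z 245) and two hose fittings (x -85, y 60 and 100, top z 232).
- shaft (a joint): Sliding of the drive shaft along its axis, in m: grows as it is pulled out (to the tester's own -x), falls as it is pushed in. Its zero is arbitrary and tells nothing of the stops. The float between the hard stops is 20 to 40 mm in all and must be felt. It slides with about 3 N of friction and stays where it is left; 8 to 15 N against a stop is plenty.
- hub (a point): Centre of the drive shaft's square steel hub: 40 along the shaft (tester's x), 36 wide (y), 36 high, 90 above the bench; axes as the tester's. Pinch it across its width. The 20 thick nose runs on to 45 in front of this point; the gland behind is 69 or more away. It lies just under the head's front edge: the hand must lean back to the front, fingers down and inward, 35 to 45 deg from vertical.
- seat (a point): Centre of the top face of the raised aluminium frame on the tester, 208 above the bench. The frame is 95 (x) x 130 (y) outside, 8 high, with an open middle. Axes as the tester's.
- cover_center (a point): Centre (20 above the underside) of the loose cover plate: aluminium, 95 (x) x 130 (y) x 6, about 0.3 kg, lying flat, handle up, on the bench before the front of the tester. The handle is a bar 14 wide (x), 90 long (y), 14 high, its middle 12 above this point, on two feet 70 apart; total height 39. It may be laid on the frame either way round.
- blank_flange: Bystander: round steel flange, radius 55, 30 high with a boss; on the bench near the cover. Origin under its centre, as for all bystanders.
- test_weight: Bystander: steel weight, radius 27, 65 high, beside the shaft under the tester's overhang.
- spool: Bystander: aluminium spool, radius 25, 50 high, beside the shaft, on the other side.
- jar: Bystander: amber jar, radius 35, 110 high.
- beaker: Bystander: glass beaker, radius 36, 90 high.
- spanner: Bystander: spanner 170 long, lying flat.
- oil_can: Bystander: steel can, radius 30, 80 high.

How it is judged:
On the way, in this order (a step that is already met when the one before it is completed fails the run):
1. the shaft is pushed fully in to its inner stop (value of joint shaft below -0.0148 m), for 0.2 s.
2. the shaft is pulled fully out to its outer stop (value of joint shaft above 0.0108 m), for 0.2 s.
3. the shaft rests midway between its stops, let go (value of joint shaft between -0.0055 and 0.0015 m and velocity of joint shaft between -0.003 and 0.003 m/s and contact force between the fingers and anything else below 0.2 N), for 0.3 s.
4. the cover plate lies flush on the frame (x of cover_center in the frame of seat between -0.005 and 0.005 m and y of cover_center in the frame of seat between -0.005 and 0.005 m and z of cover_center in the frame of seat between 0.016 and 0.023 m and angle between the y axis of cover_center and the y axis of seat, either way round below 0.07 rad and angle between cover_center's own z axis and vertical below 0.05 rad), for 0.2 s.
At the end, for the whole second after the job is handed in: The shaft rests within 3.5 mm of the middle of its float, and the cover plate lies at rest flat on the frame, handle up, within 5 mm of its centre each way and 4 degrees of square with it (either way round) (all of step 4 and value of joint shaft between -0.0055 and 0.0015 m and linear speed of cover below 0.02 m/s and velocity of joint shaft between -0.003 and 0.003 m/s); the robot touches nothing.
It fails at once if a bystander is shifted by more than 25 mm (distance of any of blank_flange, test_weight, spool, jar, beaker, spanner, oil_can from where it was at the start of the episode above 0.025 m).
It fails at once if the cover plate is dropped (falls freely faster than 0.5 m/s) (linear speed of cover above 0.5 m/s and contact force between the fingers and cover below 0.05 N).
It also fails if it takes over 66 s, if anything falls off the work surface, if the arm or the gripper's body presses on something with over 40 N, if the wrist force passes 120 N, or if a joint passes its speed limit or range.

### The arm

A 7-joint arm with a two-finger parallel gripper is mounted at the origin on the work surface. World frame = base frame: x ahead of the robot, y to its left, z up, the work surface at z = 0. Lengths are in m, angles in rad, forces in N, time in s.
With the tool pointing down it reaches from about 0.425 to 0.95 m from the base axis. Payload 16.7 kg.
Tool frame: the origin (TCP) lies between the finger pads; the fingertips stand 17 mm ahead of it and the grasp point (between the pads) lies 2 mm behind it; z points along the fingers, y is the direction in which the jaws open and shut (so a half turn about z gives the same grasp; the last joint's range is limited). The gripper opens to 94 mm and grips with 3 to 60 N. Pads are 16 mm wide; open, the fingers measure 119 mm over their backs; the gripper's body (75 mm by 177 mm) begins 78 mm behind the grasp point.
Start: joints at [1.06, 0.426, 0.074, 1.606, -0.034, 1.111, -0.067], TCP at [0.238, -0.632, 0.222] pointing down, gripper open.
Joint ranges: [-2.85, 2.85], [-0.5, 2.14], [-1.23, 1.37], [0.21, 2.46], [-1.02, 4.16], [0.16, 2.05], [-2.73, 2.73]. Speed limits (rad/s): [1.89, 1.89, 2.39, 2.39, 3.01, 3.01, 3.01].

### API

Orientations are given as a unit quaternion [w, x, y, z].
In Python, from bench import observe, eyes, env gives the robot as it stands.
- The arm moves only by the tool move_arm, never from a script. Its argument "moves" is a list of rows, each a list of 2 entries, a list of its own where there are three numbers: the shift along the tool's x, y, z in cm, then the turn, a rotation vector about the tool's x, y, z in degrees. A call has 1 to 12 rows; each row shifts and turns the commanded pose from where the row before left it, along the tool's axes as they then stand; what a row does not reach is not made up. A row lasts 1/8 s, in which the tool goes at most 62.5 mm and 10.7 degrees, less where a joint would pass 70% of its speed; a pose out of reach is approached as far as the arm can. A call with a gripper value outside its range is refused whole. "gripper" is the opening in per cent of the stroke, from 0 (shut) to 100 (fully open), set as the call begins (left out, the last holds). The fingers move at their own pace and stop on an object; the grip force is fixed at half the most. Time passes only in rows, so rows that do not move let the fingers close. It gives the time, the measured TCP pose, the force and the opening at its end, in the units of the state.
- observe(): the state, without advancing time (a new reading comes with each control period).
- eyes.capture(name): name is "side" or "top" or "wrist"; returns a dict with "pixels" (384x512x3 uint8, red, green, blue), "intrinsics" (3x3 intrinsics, pixels), "world_from_camera" (4x4, takes a point from camera to world coordinates); the wrist camera has in their place "mount" (4x4, takes a point from camera to tool coordinates, whose origin is the TCP and whose axes are the flange's). Camera axes: x right, y up, looking along -z (the intrinsics and any distortion apply to the point x, -y, -z); pixel columns grow to the right and rows downward; lengths in m; the calibration is good to about 2 mm. A picture is of the moment at which its call begins: read the wrist's pose just before it. There is no depth.
- env.job_done(): hands the job in, once; it reports no verdict.
The state is a dict: "t": time; "joint_positions": joint angles; "joint_velocities": joint speeds; "effort": joint torques, N m; "tcp_pos": TCP position; "tool_rot": TCP orientation; "contact_force": force on the tool from outside, world axes, zero at the start; "torque": the same for the moment, N m; "finger_gap": finger opening in m.
Only numpy, scipy, OpenCV 4.12 (cv2) and the standard library are available. Lean on these libraries where they do the work, as an engineer would, in place of code of your own. Each camera call takes 0.05 s, during which the arm holds its last target.

## Working session

There is one attempt and no reset: what is moved stays moved. The work goes in short steps, Python scripts to look and compute and a tool call to move; the robot and the scene stay as the last step left them, time stands still between calls to the robot, and variables do not carry over. Pictures are saved under pics/ and viewed, and the job is handed in when it is done.

Besides the shell and the picture viewer there is one more tool, called after "Call:" by a JSON object that holds its "fn" and its "kwargs", one argument or row to a line. move_arm: Moves the arm, as the interface text tells. Its arguments: {"type":"object","properties":{"moves":{"type":"array"},"gripper":{"type":"number"}},"required":["moves"]}

```bash
ls; mkdir -p pics; cat > h.py <<'E'
import numpy as np,cv2
from bench import observe,eyes,env
from scipy.spatial.transform import Rotation as R
def cap(n,f):
    s=observe();c=eyes.capture(n);cv2.imwrite('pics/'+f+'.png',c['pixels'][:,:,::-1]);
    if n=='wrist':
        q=s['tool_rot'];T=np.eye(4);T[:3,:3]=R.from_quat(np.r_[q[1:],q[0]]).as_matrix();T[:3,3]=s['tcp_pos'];M=T@c['mount']
    else: M=np.array(c['world_from_camera'])
    np.savez('pics/'+f+'.npz',K=c['intrinsics'],M=M,px=c['pixels'])
    return c
def ray(f,u,v):
    d=np.load('pics/'+f+'.npz');K=d['K'];M=d['M'];x=(u-K[0,2])/K[0,0];y=(v-K[1,2])/K[1,1]
    return M[:3,3],M[:3,:3]@np.array([x,-y,-1])
def onz(f,u,v,z):
    o,d=ray(f,u,v);return o+d*(z-o[2])/d[2]
def proj(f,p):
    d=np.load('pics/'+f+'.npz');K=d['K'];M=d['M'];q=M[:3,:3].T@(np.array(p)-M[:3,3]);return K[0,0]*q[0]/-q[2]+K[0,2],K[1,1]*-q[1]/-q[2]+K[1,2]
E
python3 - <<'E'
from h import *
s=observe();print(s)
for n in('side','top','wrist'):
    c=cap(n,n+'0');print(n,{k:v for k,v in c.items() if k!='pixels'})
E
```

```text
pics
{'t': 0.0, 'joint_positions': array([ 1.06048193,  0.42672636,  0.07389414,  1.60654318, -0.03409635,
        1.11080671, -0.06710473]), 'joint_velocities': array([-0.00090382, -0.00075181, -0.00171639, -0.00050909, -0.001153  ,
       -0.00209186, -0.00025539]), 'effort': array([-6.36890782e-04, -9.35848546e+01,  3.66620198e+00, -4.54188073e+01,
       -4.88695898e-02,  2.01956875e-02,  1.17371542e-04]), 'tcp_pos': array([ 0.23811271, -0.63119673,  0.22180883]), 'tool_rot': array([-5.89237517e-04,  9.83777004e-01,  1.79394629e-01, -1.63635098e-04]), 'contact_force': array([0.32780127, 0.60480997, 0.62539503]), 'torque': array([ 0.02904626,  0.00187584, -0.01347814]), 'finger_gap': 0.09388148080613097}
side {'intrinsics': array([[373.18535463,   0.        , 250.40106816],
       [  0.        , 373.18535463, 188.74117112],
       [  0.        ,   0.        ,   1.        ]]), 'world_from_camera': array([[-0.9313507 ,  0.29643298, -0.21145535,  0.3263191 ],
       [-0.36392477, -0.73861877,  0.56745139,  0.69455695],
       [ 0.01202642,  0.60545008,  0.79579241,  0.91787187],
    
[... 326 characters left out ...]
99997215, -0.00249497, -0.00703356,  0.10893199],
       [-0.00724417,  0.09796711,  0.99516329,  0.92627411],
       [ 0.        ,  0.        ,  0.        ,  1.        ]])}
wrist {'intrinsics': array([[284.1302866 ,   0.        , 255.71188422],
       [  0.        , 284.1302866 , 189.6661014 ],
       [  0.        ,   0.        ,   1.        ]]), 'mount': array([[-8.22119891e-04,  9.58874170e-01,  2.83830320e-01,
         8.30250216e-02],
       [ 9.99999643e-01,  7.33141027e-04,  4.19721207e-04,
        -1.35602011e-04],
       [ 1.94372172e-04,  2.83830564e-01, -9.58874430e-01,
        -1.61598674e-01],
       [ 0.00000000e+00,  0.00000000e+00,  0.00000000e+00,
         1.00000000e+00]])}
```

View pics/side0.png

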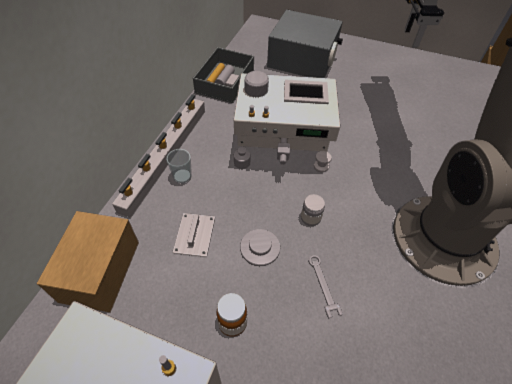

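View pics/top0.png

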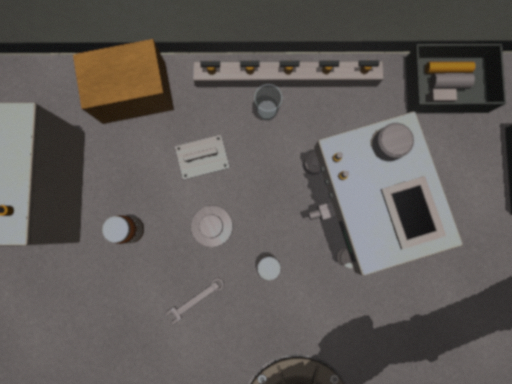

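View pics/wrist0.png

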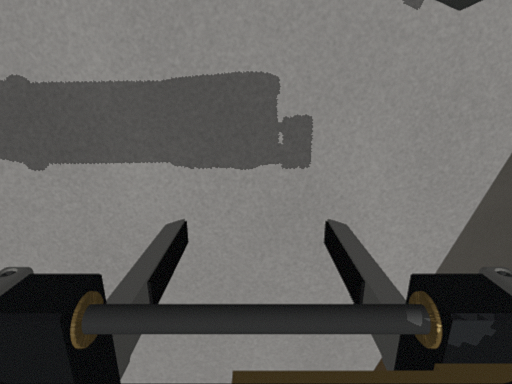

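The side view shows the tester (white, about 285,105), the hub (284,150) between the two small bystanders, and the cover at (195,235). The top view shows the frame at (413,212), the hub at about (320,212) and the cover at (203,157). Next I enlarge the parts I need to measure.

```bash
python3 - <<'E'
from h import *
t=cv2.imread('pics/top0.png');s=cv2.imread('pics/side0.png')
def z(i,x,y,w,h,k,f): cv2.imwrite('pics/'+f,cv2.resize(i[y:y+h,x:x+w],None,fx=k,fy=k,interpolation=cv2.INTER_CUBIC))
z(t,300,100,170,180,3.3,'zt.png');z(t,165,125,75,65,8,'zc.png');z(s,225,60,120,120,5,'zs.png')
E
```

```text
(no output)
```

View pics/zt.png

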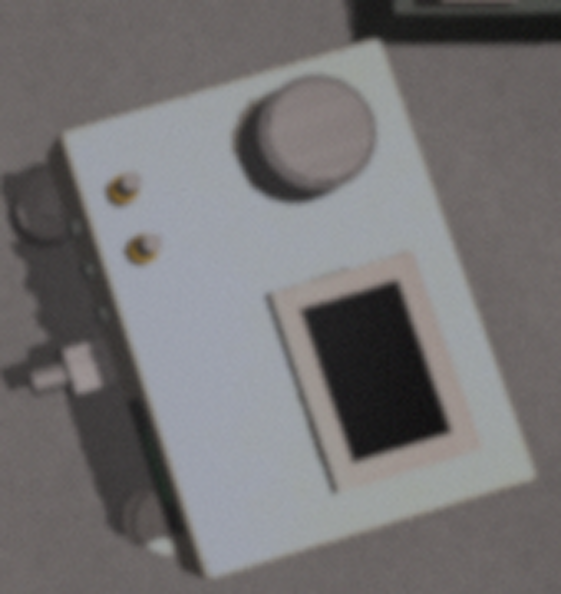

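View pics/zc.png

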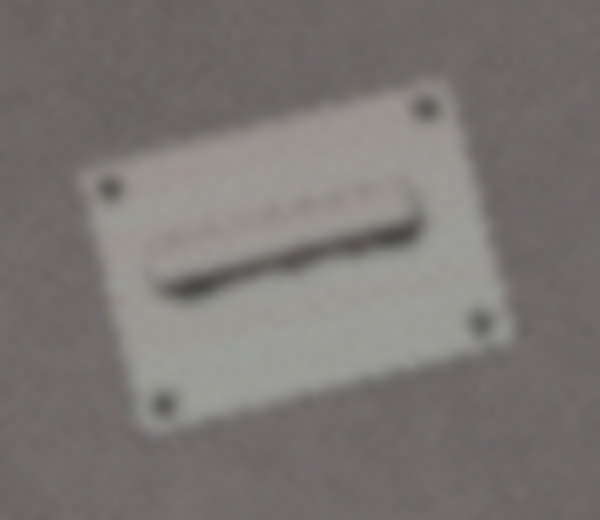

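View pics/zs.png

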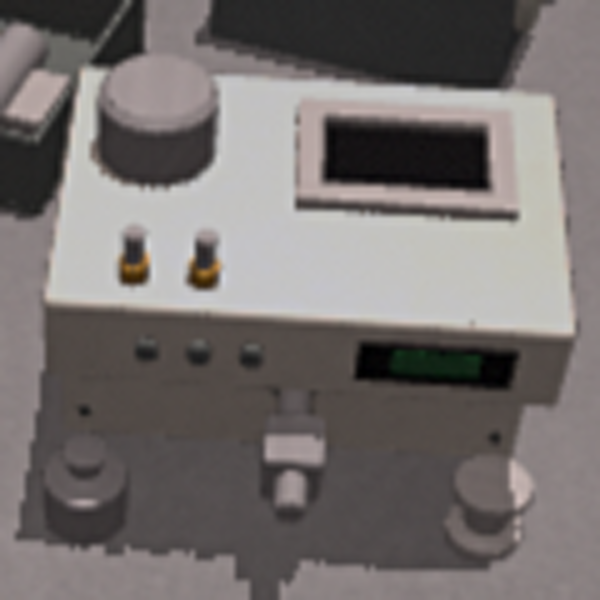

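```bash
python3 - <<'E'
from h import *
np.set_printoptions(precision=4,suppress=True)
def go(n,pts,z,k,ox,oy):
    return np.array([onz(n,(U+.5)/k-.5+ox,(V+.5)/k-.5+oy,z) for U,V in pts])
def rep(l,P):
    print(l,P.mean(0)[:2],[ (round(np.linalg.norm(P[(i+1)%4]-P[i]),4), round(np.degrees(np.arctan2(*(P[(i+1)%4]-P[i])[[1,0]])),1)) for i in range(4)])
rep('tester top',go('top0',[(65,130),(380,38),(535,478),(208,577)],.2,3.3,300,100))
rep('frame top',go('top0',[(272,294),(412,253),(482,447),(337,489)],.208,3.3,300,100))
rep('frame side',go('side0',[(297,98),(512,110),(517,212),(297,202)],.208,5,225,60))
rep('testside',go('side0',[(82,68),(555,95),(575,335),(45,302)],.2,5,225,60))
rep('cover',go('top0',[(80,172),(450,82),(513,342),(145,432)],.006,8,165,125))
print('hub top',go('top0',[(62,347),(92,342),(103,388),(73,395)],.108,3.3,300,100))
print('hub side front top',go('side0',[(265,464),(323,466),(325,432),(267,431)],.108,5,225,60))
for n in('top0','side0'):
  px=np.load('pics/'+n+'.npz')['px'];
E
```

```text
tester top [ 0.5419 -0.1728] [(np.float64(0.2145), np.float64(-73.6)), (np.float64(0.296), np.float64(-163.7)), (np.float64(0.2148), np.float64(106.4)), (np.float64(0.2962), np.float64(16.3))]
frame top [ 0.4976 -0.2175] [(np.float64(0.0928), np.float64(-73.8)), (np.float64(0.1274), np.float64(-163.0)), (np.float64(0.0944), np.float64(105.8)), (np.float64(0.1268), np.float64(16.2))]
frame side [ 0.4958 -0.2183] [(np.float64(0.132), np.float64(-162.9)), (np.float64(0.0962), np.float64(106.0)), (np.float64(0.1282), np.float64(18.2)), (np.float64(0.0986), np.float64(-71.8))]
testside [ 0.5385 -0.1729] [(np.float64(0.2974), np.float64(-163.1)), (np.float64(0.2173), np.float64(106.4)), (np.float64(0.296), np.float64(16.9)), (np.float64(0.2171), np.float64(-73.3))]
cover [0.6604 0.2527] [(np.float64(0.1287), np.float64(-76.2)), (np.float64(0.0921), np.float64(-166.3)), (np.float64(0.1268), np.float64(103.8)), (np.float64(0.092), np.float64(14.9))]
hub top [[ 0.5208 -0.0404  0.108 ]
 [ 0.5243 -0.0618  0.108 ]
 [ 0.4914 -0.0689  0.108 ]
 [ 0.4865 -0.0475  0.108 ]]
hub side front top [[ 0.5161 -0.0382  0.108 ]
 [ 0.4838 -0.0495  0.108 ]
 [ 0.4911 -0.0763  0.108 ]
 [ 0.5236 -0.0641  0.108 ]]
```

```bash
cat >> h.py <<'E'
c0=np.array([.540,-.173,0]);tx=np.array([np.cos(np.radians(-73.6)),np.sin(np.radians(-73.6)),0]);ty=np.array([-tx[1],tx[0],0]);Z=np.array([0,0,1.])
def T2W(x,y,z): return c0+tx*x+ty*y+Z*z
def W2T(p): d=np.array(p)-c0; return np.array([d@tx,d@ty,d[2]])
def pose(s=None):
    s=s or observe();q=s['tool_rot'];return np.array(s['tcp_pos']),R.from_quat(np.r_[q[1:],q[0]])
def plan(p,r,tp,tr,n,nd=1):
    """rows from (p,r) to (tp,tr), n rows, rounded; returns end pose"""
    rows=[];w=(r.inv()*tr).as_rotvec();p0=p.copy();r0=r
    for i in range(1,n+1):
        gp=p0+(tp-p0)*i/n;gr=r0*R.from_rotvec(w*i/n)
        s=np.round(r.inv().apply(gp-p)*100,nd);t=np.round(np.degrees((r.inv()*gr).as_rotvec()),0 if i<n else 1)
        rows.append([s.tolist(),t.tolist()]);p=p+r.apply(s/100);r=r*R.from_rotvec(np.radians(t))
    print(str(rows).replace('-0.0','0').replace(' ',''),'\n end',p.round(4),np.degrees((r.inv()*tr).magnitude()).round(2))
    return p,r
def hubR(a):
    a=np.radians(a);x=-(np.cos(a)*tx+np.sin(a)*Z);z=np.sin(a)*tx-np.cos(a)*Z;return R.from_matrix(np.c_[x,np.cross(z,x),z])
def downR(az):
    a=np.radians(az);x=np.array([np.cos(a),np.sin(a),0]);z=-Z;return R.from_matrix(np.c_[x,np.cross(z,x),z])
E
python3 - <<'E'
from h import *
np.set_printoptions(precision=4,suppress=True)
for n,u,v,z in [('spool',225+492/5,60+480/5,.05),('weight',225+85/5,60+480/5,.055),('can',314,202,.08),('flange',260,242,.02),('jar',232,303,.11),('beaker',180,160,.09)]:
    p=onz('side0',u,v,z);print(n,p,W2T(p))
p,r=pose()
h=T2W(-.1147,0,.09);print(h,W2T(h)); H=hubR(40)
print(np.degrees((r.inv()*H).as_rotvec()))
pre=h-H.as_matrix()[:,2]*.14
print('pre',pre)
p,r=plan(p,r,np.array([.30,-.50,.38]),r,5)
p,r=plan(p,r,np.array([.50,.02,.42]),H,16)
p,r=plan(p,r,pre,H,6)
E
```

```text
spool [ 0.3911 -0.1301  0.05  ] [-0.0832 -0.1307  0.05  ]
weight [ 0.6265 -0.0302  0.055 ] [-0.1125  0.1233  0.055 ]
can [0.3697 0.0746 0.08  ] [-0.2856 -0.0935  0.08  ]
flange [0.4741 0.2146 0.02  ] [-0.3904  0.0463  0.02  ]
jar [0.4634 0.4285 0.11  ] [-0.5986  0.0964  0.11  ]
beaker [0.778  0.0823 0.09  ] [-0.1778  0.3004  0.09  ]
[ 0.5076 -0.063   0.09  ] [-0.1147 -0.      0.09  ]
[-29.8744 -32.1744 -81.9327]
pre [0.4822 0.0234 0.1972]
[[[2.1,-2.0,-3.2],[0.0,0.0,0.0]],[[2.1,-2.0,-3.1],[0.0,0.0,0.0]],[[2.1,-2.1,-3.2],[0.0,0.0,0.0]],[[2.0,-2.0,-3.1],[0.0,0.0,0.0]],[[2.1,-2.0,-3.2],[0.0,0.0,0.0]]] 
 end [ 0.2999 -0.5002  0.38  ] 0.0
[[[2.3,-2.6,-0.2],[-2.0,-2.0,-5.0]],[[2.5,-2.4,-0.5],[-2.0,-2.0,-5.0]],[[2.7,-2.1,-0.6],[-2.0,-2.0,-5.0]],[[2.9,-1.9,-0.7],[-1.0,-2.0,-6.0]],[[3.0,-1.5,-0.9],[-2.0,-2.0,-5.0]],[[3.1,-1.3,-1.0],[-2.0,-2.0,-5.0]],[[3.1,-0.9,-1.2],[-2.0,-2.0,-5.0]],[[3.2,-0.6,-1.4],[-2.0,-2.0,-5.0]],[[3.2,-0.3,-1.4],[-2.0,-2.0,-5.0]],[[3.1,0.1,-1.6],[-2.0,-2.0,-5.0]],[[3.0,0.3,-1.7],[-1.0,-2.0,-5.0]],[[3.0,0.7,-1.7],[-2.0,-2.0,-5.0]],[[2.8,0.9,-1.9],[-2.0,-2.0,-6.0]],[[2.6,1.4,-1.8],[-2.0,-2.0,-5.0]],[[2.4,1.6,-2.0],[-2.0,-2.0,-5.0]],[[2.2,1.9,-1.9],[-1.7,-2.2,-5.0]]] 
 end [0.5006 0.0196 0.4201] 0.06
[[[2.5,-0.3,2.8],[0,0,0.0]],[[2.5,-0.2,2.7],[0,0,0.0]],[[2.5,-0.3,2.8],[0,0,0.0]],[[2.5,-0.3,2.7],[0,0,0.0]],[[2.5,-0.3,2.8],[0,0,0.0]],[[2.5,-0.2,2.7],[0,0,0.0]]] 
 end [0.4825 0.0237 0.1973] 0.06
```

Call:
{"fn": "move_arm", "kwargs": {
  "moves": [
    [[2.1,-2.0,-3.2],[0,0,0]],
    [[2.1,-2.0,-3.1],[0,0,0]],
    [[2.1,-2.1,-3.2],[0,0,0]],
    [[2.0,-2.0,-3.1],[0,0,0]],
    [[2.1,-2.0,-3.2],[0,0,0]],
    [[2.3,-2.6,-0.2],[-2,-2,-5]],
    [[2.5,-2.4,-0.5],[-2,-2,-5]],
    [[2.7,-2.1,-0.6],[-2,-2,-5]],
    [[2.9,-1.9,-0.7],[-1,-2,-6]],
    [[3.0,-1.5,-0.9],[-2,-2,-5]],
    [[3.1,-1.3,-1.0],[-2,-2,-5]],
    [[3.1,-0.9,-1.2],[-2,-2,-5]]
  ],
  "gripper": 100
}}

```text
t: 1.65
tcp_pos: [0.3874, -0.2718, 0.3976]
tool_rot: [0.131, 0.866, 0.472, -0.098]
contact_force: [0.7, 0.0, 0.6]
finger_gap: 0.094
```

Call:
{"fn": "move_arm", "kwargs": {
  "moves": [
    [[3.2,-0.6,-1.4],[-2,-2,-5]],
    [[3.2,-0.3,-1.4],[-2,-2,-5]],
    [[3.1,0.1,-1.6],[-2,-2,-5]],
    [[3.0,0.3,-1.7],[-1,-2,-5]],
    [[3.0,0.7,-1.7],[-2,-2,-5]],
    [[2.8,0.9,-1.9],[-2,-2,-6]],
    [[2.6,1.4,-1.8],[-2,-2,-5]],
    [[2.4,1.6,-2.0],[-2,-2,-5]],
    [[2.2,1.9,-1.9],[-1.7,-2.2,-5]]
  ]
}}

```text
t: 2.78
tcp_pos: [0.5008, 0.0205, 0.4204]
tool_rot: [0.274, 0.561, 0.753, -0.205]
contact_force: [0.7, -0.1, 0.2]
finger_gap: 0.0942
```

Call:
{"fn": "move_arm", "kwargs": {
  "moves": [
    [[2.5,-0.3,2.8],[0,0,0]],
    [[2.5,-0.2,2.7],[0,0,0]],
    [[2.5,-0.3,2.8],[0,0,0]],
    [[2.5,-0.3,2.7],[0,0,0]],
    [[2.5,-0.3,2.8],[0,0,0]],
    [[2.5,-0.2,2.7],[0,0,0]]
  ]
}}

```text
t: 3.52
tcp_pos: [0.4824, 0.0232, 0.1962]
tool_rot: [0.274, 0.563, 0.752, -0.205]
contact_force: [0.9, 0.4, 0.7]
finger_gap: 0.0937
```

```bash
python3 - <<'E'
from h import *
print(observe()['joint_positions'].round(2))
cap('wrist','w1');cap('side','s1')
print(W2T(pose()[0]).round(4))
h=T2W(-.1147,0,.09)
for x in(-.1347,-.0947):
  for y in(-.018,.018): print(proj('w1',T2W(x,y,.108)))
E
```

```text
[ 0.02  0.34 -0.78  2.09  0.87  1.34 -0.94]
[-0.2044 -0.0012  0.1946]
(np.float64(238.00242148096905), np.float64(188.81940445482735))
(np.float64(273.7925113717002), np.float64(188.81782448459927))
(np.float64(239.88284505201673), np.float64(208.5591138177477))
(np.float64(271.93224080396806), np.float64(208.55985582349743))
```

View pics/w1.png

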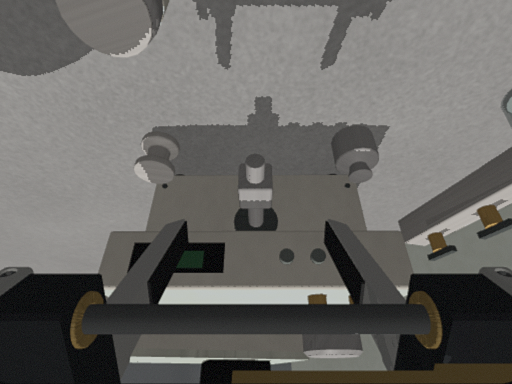

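View pics/s1.png

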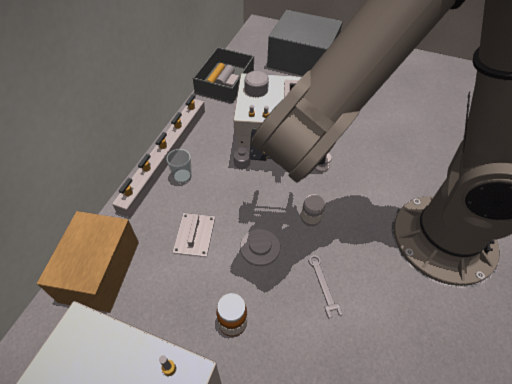

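The side view shows the hand above the hub with clear bench around it. In the wrist view the hub is at about (255,190), centred between the fingers, with the gland behind it at (256,217).

```bash
python3 - <<'E'
from h import *
i=cv2.imread('pics/w1.png')
cv2.imwrite('pics/zw.png',cv2.resize(i[140:240,205:310],None,fx=6,fy=6,interpolation=cv2.INTER_CUBIC))
print(np.load('pics/w1.npz')['M'][:3,3], W2T(np.load('pics/w1.npz')['M'][:3,3]))
p,r=pose();h=T2W(-.1147,0,.09);H=hubR(40);plan(p,r,h+.001*H.as_matrix()[:,2],H,7)
E
```

```text
[0.43489715 0.18443192 0.26643329] [-3.72564327e-01  9.12183749e-05  2.66433288e-01]
[[[0,0.0,2.0],[0,0.0,0.0]],[[0,0.1,2.0],[0,0.0,0.0]],[[-0.1,0,1.9],[0,0.0,0.0]],[[0.0,0.0,2.0],[0,0.0,0.0]],[[0,0.0,2.0],[0,0.0,0.0]],[[0,0.1,2.0],[0,0.0,0.0]],[[0,0,2.0],[-0.2,0.0,0.2]]] 
 end [ 0.508  -0.0633  0.0887] 0.06
```

View pics/zw.png

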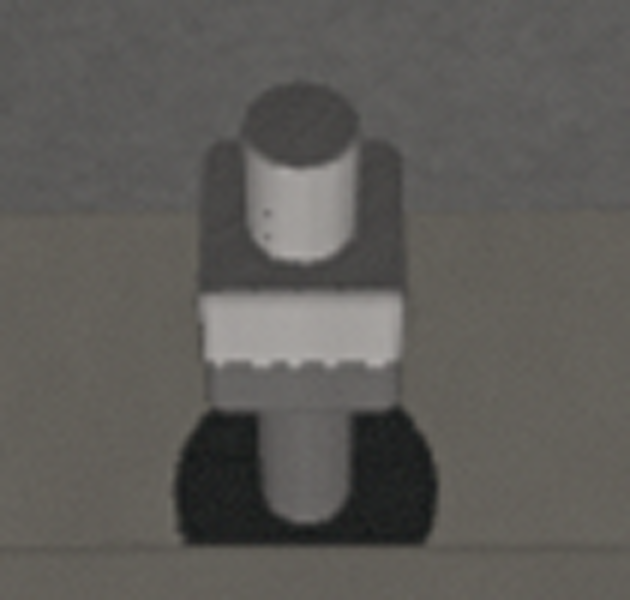

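The hub edges in the wrist view fall at rows 188 and 208 and columns 238 and 272, which matches the prediction to about 1 px. I go in on that estimate.

Call:
{"fn": "move_arm", "kwargs": {
  "moves": [
    [[0,0,2.0],[0,0,0]],
    [[0,0.1,2.0],[0,0,0]],
    [[-0.1,0,1.9],[0,0,0]],
    [[0,0,2.0],[0,0,0]],
    [[0,0,2.0],[0,0,0]],
    [[0,0.1,2.0],[0,0,0]],
    [[0,0,2.0],[0,0,0]]
  ]
}}

```text
t: 4.5
tcp_pos: [0.5101, -0.0634, 0.0905]
tool_rot: [0.274, 0.563, 0.753, -0.205]
contact_force: [0.2, -0.6, 0.2]
finger_gap: 0.094
```

Call:
{"fn": "move_arm", "kwargs": {
  "moves": [
    [[0,0,0],[0,0,0]],
    [[0,0,0],[0,0,0]],
    [[0,0,0],[0,0,0]],
    [[0,0,0],[0,0,0]],
    [[0,0,0],[0,0,0]],
    [[0,0,0],[0,0,0]]
  ],
  "gripper": 0
}}

```text
t: 5.25
tcp_pos: [0.5081, -0.0637, 0.0916]
tool_rot: [0.273, 0.563, 0.752, -0.207]
contact_force: [-26.4, -4.4, 16.8]
finger_gap: 0.0376
```

```bash
python3 - <<'E'
from h import *
s=observe();print(W2T(s['tcp_pos']).round(4),s['finger_gap'],s['contact_force'].round(1), W2T(s['contact_force']+c0).round(1))
E
```

```text
[-0.1138  0.0002  0.0916] 0.03760176730927277 [-26.4  -4.4  16.8] [ -3.2 -26.6  16.8]
```

Call:
{"fn": "move_arm", "kwargs": {
  "moves": [
    [[-0.06,-0.2,-0.08],[0,0,0]],
    [[0,0,0],[0,0,0]]
  ]
}}

```text
t: 5.5
tcp_pos: [0.507, -0.0632, 0.0918]
tool_rot: [0.273, 0.563, 0.753, -0.206]
contact_force: [-3.6, -1.4, -14.8]
finger_gap: 0.0357
```

```bash
python3 - <<'E'
from h import *
s=observe();print(W2T(s['tcp_pos']).round(4),s['finger_gap'],W2T(s['contact_force']+c0).round(1),s['torque'].round(2))
E
```

```text
[-0.1146 -0.0006  0.0918] 0.035743153003369874 [  0.4  -3.8 -14.8] [ 2.15  1.07 -0.52]
```

Call:
{"fn": "move_arm", "kwargs": {
  "moves": [
    [[0.03,0,0.04],[0,0,0]],
    [[0,0,0],[0,0,0]],
    [[-0.23,0,0.19],[0,0,0]],
    [[-0.23,0,0.19],[0,0,0]],
    [[0,0,0],[0,0,0]]
  ]
}}

```text
t: 6.12
tcp_pos: [0.5089, -0.0692, 0.0918]
tool_rot: [0.273, 0.563, 0.752, -0.206]
contact_force: [-7.1, -2.6, -7.8]
finger_gap: 0.0358
```

```bash
cat > st.py <<'E'
from h import *
s=observe();print(s['t'],W2T(s['tcp_pos']).round(4),s['finger_gap'].round(4),W2T(s['contact_force']+c0).round(1),s['torque'].round(2))
E
python3 st.py
```

```text
Traceback (most recent call last):
  File "st.py", line 2, in <module>
    s=observe();print(s['t'],W2T(s['tcp_pos']).round(4),s['finger_gap'].round(4),W2T(s['contact_force']+c0).round(1),s['torque'].round(2))
                                                        ^^^^^^^^^^^^^^^^^^^^^
AttributeError: 'float' object has no attribute 'round'
```

Call:
{"fn": "move_arm", "kwargs": {
  "moves": [
    [[-0.23,0,0.19],[0,0,0]],
    [[-0.23,0,0.19],[0,0,0]],
    [[0,0,0],[0,0,0]]
  ]
}}

```text
t: 6.5
tcp_pos: [0.5106, -0.0749, 0.0918]
tool_rot: [0.273, 0.563, 0.752, -0.206]
contact_force: [-6.0, -2.9, -9.1]
finger_gap: 0.0359
```

```bash
sed -i "s/s\['finger_gap'\].round(4)/round(s['finger_gap'],4)/" st.py; python3 st.py
```

```text
6.5 [-0.1024 -0.0005  0.0918] 0.0359 [ 1.1 -6.6 -9.1] [ 1.52  1.16 -0.71]
```

Call:
{"fn": "move_arm", "kwargs": {
  "moves": [
    [[-0.15,0,0.13],[0,0,0]],
    [[-0.15,0,0.13],[0,0,0]],
    [[0,0,0],[0,0,0]]
  ]
}}

```text
t: 6.88
tcp_pos: [0.5109, -0.0758, 0.0919]
tool_rot: [0.273, 0.562, 0.754, -0.205]
contact_force: [-26.3, 21.1, 11.9]
finger_gap: 0.0358
```

```bash
python3 st.py;python3 -c "
from h import *
cap('wrist','w2');i=cv2.imread('pics/w2.png');cv2.imwrite('pics/zw2.png',i)"
```

```text
6.875 [-0.1015 -0.0005  0.0919] 0.0358 [-27.6 -19.3  11.9] [ 2.51  3.93 -2.68]
```

View pics/zw2.png

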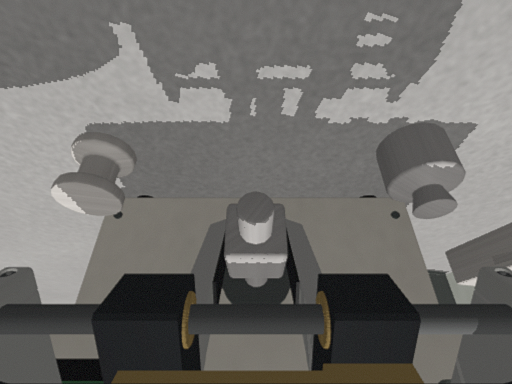

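The shaft is at the inner stop: -28 N along the shaft, TCP at tester x = -0.1015. The wrist view shows the hub at (255,250), held square between the pads. Now I pull it out.

Call:
{"fn": "move_arm", "kwargs": {
  "moves": [
    [[0,0,0],[0,0,0]],
    [[0.15,0,-0.13],[0,0,0]],
    [[0.23,0,-0.19],[0,0,0]],
    [[0.23,0,-0.19],[0,0,0]],
    [[0.23,0,-0.19],[0,0,0]],
    [[0.23,0,-0.19],[0,0,0]],
    [[0.23,0,-0.19],[0,0,0]],
    [[0.23,0,-0.19],[0,0,0]],
    [[0.23,0,-0.19],[0,0,0]],
    [[0,0,0],[0,0,0]]
  ]
}}

```text
t: 8.18
tcp_pos: [0.5052, -0.0568, 0.0918]
tool_rot: [0.273, 0.563, 0.752, -0.206]
contact_force: [-9.4, -2.1, -3.7]
finger_gap: 0.0358
```

```bash
python3 st.py
```

```text
8.175 [-0.1213 -0.0006  0.0918] 0.0358 [-0.6 -9.6 -3.7] [ 0.95  1.36 -0.79]
```

Call:
{"fn": "move_arm", "kwargs": {
  "moves": [
    [[0.23,0,-0.19],[0,0,0]],
    [[0.15,0,-0.13],[0,0,0]],
    [[0,0,0],[0,0,0]]
  ]
}}

```text
t: 8.55
tcp_pos: [0.5038, -0.0522, 0.0918]
tool_rot: [0.273, 0.563, 0.752, -0.206]
contact_force: [-8.3, -2.5, -4.7]
finger_gap: 0.0359
```

```bash
python3 st.py
```

```text
8.55 [-0.1261 -0.0007  0.0918] 0.0359 [ 0.  -8.6 -4.7] [ 0.88  1.33 -0.73]
```

Call:
{"fn": "move_arm", "kwargs": {
  "moves": [
    [[0.15,0,-0.13],[0,0,0]],
    [[0.11,0,-0.1],[0,0,0]],
    [[0,0,0],[0,0,0]]
  ]
}}

```text
t: 8.93
tcp_pos: [0.5027, -0.0489, 0.0918]
tool_rot: [0.273, 0.563, 0.752, -0.206]
contact_force: [-8.2, -3.3, -6.6]
finger_gap: 0.0358
```

```bash
python3 st.py
```

```text
8.925 [-0.1296 -0.0007  0.0918] 0.0358 [ 0.8 -8.8 -6.6] [ 1.01  1.25 -0.67]
```

Call:
{"fn": "move_arm", "kwargs": {
  "moves": [
    [[0.11,0,-0.1],[0,0,0]],
    [[0.11,0,-0.1],[0,0,0]],
    [[0,0,0],[0,0,0]]
  ]
}}

```text
t: 9.3
tcp_pos: [0.5026, -0.0486, 0.0919]
tool_rot: [0.274, 0.563, 0.751, -0.207]
contact_force: [8.8, -22.4, -22.0]
finger_gap: 0.0359
```

```bash
python3 st.py
```

```text
9.3 [-0.1299 -0.0007  0.0919] 0.0359 [ 24.    2.1 -22. ] [-0.04 -0.97  0.89]
```

Outer stop felt: +24 N at -0.1299. That makes the float 28.4 mm with its middle at -0.1157. I hold a moment, then go there.

Call:
{"fn": "move_arm", "kwargs": {
  "moves": [
    [[0,0,0],[0,0,0]],
    [[0,0,0],[0,0,0]],
    [[-0.23,0,0.19],[0,0,0]],
    [[-0.23,0,0.19],[0,0,0]],
    [[-0.23,0,0.19],[0,0,0]],
    [[-0.23,0,0.19],[0,0,0]],
    [[-0.23,0,0.19],[0,0,0]],
    [[-0.15,0,0.12],[0,0,0]],
    [[0,0,0],[0,0,0]]
  ]
}}

```text
t: 10.42
tcp_pos: [0.5067, -0.0619, 0.0919]
tool_rot: [0.273, 0.563, 0.753, -0.206]
contact_force: [-7.2, -1.9, -8.3]
finger_gap: 0.0364
```

```bash
python3 st.py
```

```text
10.425 [-0.116  -0.0006  0.0919] 0.0364 [-0.2 -7.5 -8.3] [ 1.51  1.28 -0.76]
```

Call:
{"fn": "move_arm", "kwargs": {
  "moves": [
    [[0,-0.05,0],[0,0,0]],
    [[0,0,0],[0,0,0]]
  ]
}}

```text
t: 10.68
tcp_pos: [0.5067, -0.0619, 0.0919]
tool_rot: [0.273, 0.563, 0.753, -0.205]
contact_force: [-3.8, -2.7, -14.5]
finger_gap: 0.0357
```

Call:
{"fn": "move_arm", "kwargs": {
  "moves": [
    [[0,0,0],[0,0,0]],
    [[0,0,0],[0,0,0]],
    [[0,0,0],[0,0,0]],
    [[0,0,0],[0,0,0]],
    [[0,0,0],[0,0,0]],
    [[0,0,0],[0,0,0]]
  ],
  "gripper": 100
}}

```text
t: 11.42
tcp_pos: [0.5071, -0.0618, 0.0924]
tool_rot: [0.274, 0.563, 0.753, -0.205]
contact_force: [0.6, -0.2, -0.8]
finger_gap: 0.0914
```

Call:
{"fn": "move_arm", "kwargs": {
  "moves": [
    [[0,0,-1],[0,0,0]],
    [[0,0,-2],[0,0,0]],
    [[0,0,-2.5],[0,0,0]],
    [[0,0,-2.5],[0,0,0]],
    [[0,0,-2.5],[0,0,0]],
    [[0,0,-2.5],[0,0,0]],
    [[0,0,0],[0,0,0]],
    [[0,0,0],[0,0,0]]
  ]
}}

```text
t: 12.42
tcp_pos: [0.4834, 0.018, 0.1917]
tool_rot: [0.274, 0.563, 0.752, -0.205]
contact_force: [-0.2, 0.3, -0.5]
finger_gap: 0.0942
```

```bash
python3 st.py; python3 - <<'E'
from h import *
cap('wrist','w3');cap('top','t3')
i=cv2.imread('pics/w3.png')
cv2.imwrite('pics/zw3.png',cv2.resize(i[140:240,205:310],None,fx=6,fy=6,interpolation=cv2.INTER_CUBIC))
for x in(-.1357,-.0957):
  for y in(-.018,.018): u,v=proj('w3',T2W(x-.0003,y,.108));print((u-205)*6,(v-140)*6)
p,r=pose();print(p)
D=downR(103.8)
p,r=plan(p,r,np.array([.60,.17,.28]),hubR(20),6)
p,r=plan(p,r,np.array([.66,.2527,.20]),D,6)
E
```

```text
12.425 [-0.1992 -0.0004  0.1917] 0.0942 [-0.4 -0.1 -0.5] [0.58 0.11 0.04]
197.88326128418703 293.55205757393713
418.8167093865752 293.58795718250974
209.4774820391333 414.91719889262214
406.7210847679477 414.9651830996847
[0.48326145 0.01768447 0.19133788]
[[[0.5,2.6,-2.3],[0,3.0,0.0]],[[0.6,2.6,-2.4],[0,4.0,0.0]],[[0.8,2.5,-2.2],[0,3.0,0.0]],[[0.9,2.6,-2.3],[0,3.0,0.0]],[[1.0,2.6,-2.1],[0,4.0,0.0]],[[1.1,2.6,-2.2],[-0.1,3.0,0.0]]] 
 end [0.6003 0.1699 0.2806] 0.03
[[[1.4,1.3,0.9],[0.0,3.0,0.0]],[[1.4,1.4,1.0],[0.0,4.0,1.0]],[[1.4,1.3,1.1],[0.0,3.0,0.0]],[[1.3,1.3,1.1],[0.0,3.0,1.0]],[[1.2,1.3,1.2],[0.0,4.0,0.0]],[[1.2,1.3,1.3],[0.4,3.0,0.6]]] 
 end [0.6596 0.253  0.2   ] 0.05
```

View pics/zw3.png

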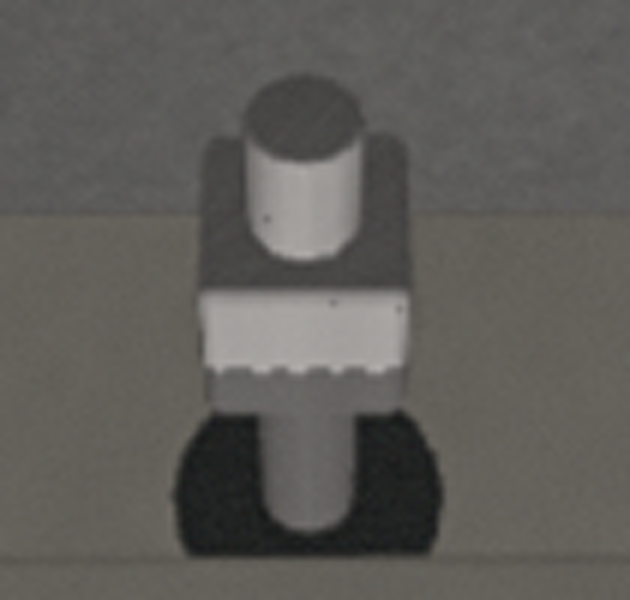

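View pics/t3.png

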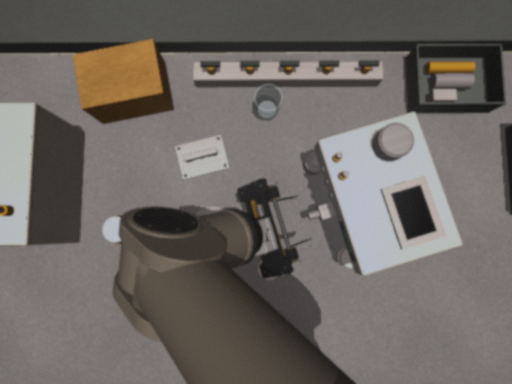

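The released hub has its edges at rows 290 and 412, within 3 px (enlarged) of where the mid position should put them, so the shaft stayed where I set it. The top view shows the cover untouched at (203,157). Next is the cover.

Call:
{"fn": "move_arm", "kwargs": {
  "moves": [
    [[0.5,2.6,-2.3],[0,3,0]],
    [[0.6,2.6,-2.4],[0,4,0]],
    [[0.8,2.5,-2.2],[0,3,0]],
    [[0.9,2.6,-2.3],[0,3,0]],
    [[1.0,2.6,-2.1],[0,4,0]],
    [[1.1,2.6,-2.2],[0,3,0]],
    [[1.4,1.3,0.9],[0,3,0]],
    [[1.4,1.4,1.0],[0,4,1]],
    [[1.4,1.3,1.1],[0,3,0]],
    [[1.3,1.3,1.1],[0,3,1]],
    [[1.2,1.3,1.2],[0,4,0]],
    [[1.2,1.3,1.3],[0.4,3,0.6]]
  ]
}}

```text
t: 14.02
tcp_pos: [0.6602, 0.2541, 0.1996]
tool_rot: [-0.001, 0.617, 0.787, 0.001]
contact_force: [-0.7, 0.5, 0.5]
finger_gap: 0.0944
```

Call:
{"fn": "move_arm", "kwargs": {
  "moves": [
    [[0,0,0],[0,0,0]],
    [[0,0,0],[0,0,0]]
  ]
}}

```text
t: 14.28
tcp_pos: [0.6593, 0.254, 0.2008]
tool_rot: [-0.0, 0.617, 0.787, -0.0]
contact_force: [-0.8, 0.3, 0.4]
finger_gap: 0.0941
```

```bash
python3 - <<'E'
from h import *
p,r=pose();print(p,r.as_matrix().round(3).tolist(),observe()['joint_positions'].round(2))
cap('wrist','w4')
E
```

```text
[0.65928066 0.25397782 0.20078246] [[-0.24, 0.971, -0.0], [0.971, 0.24, -0.001], [-0.0, -0.001, -1.0]] [ 0.11  0.64 -0.87  1.5   0.5   1.23 -0.59]
```

View pics/w4.png

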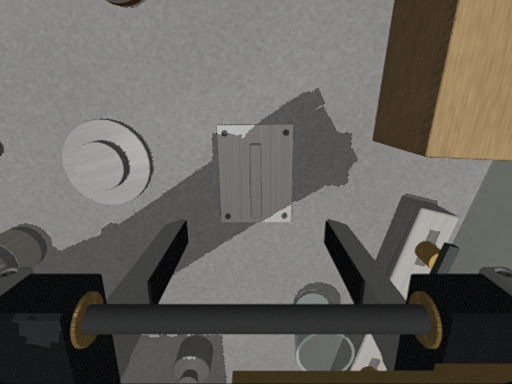

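The wrist view shows the cover with corners near (217,125), (293,125), (291,222) and (219,222), and its handle along column 255. I enlarge it to refine the corners.

```bash
python3 - <<'E'
from h import *
i=cv2.imread('pics/w4.png')
cv2.imwrite('pics/zw4.png',cv2.resize(i[115:232,200:310],None,fx=5,fy=5,interpolation=cv2.INTER_CUBIC))
E
```

```text
(no output)
```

View pics/zw4.png

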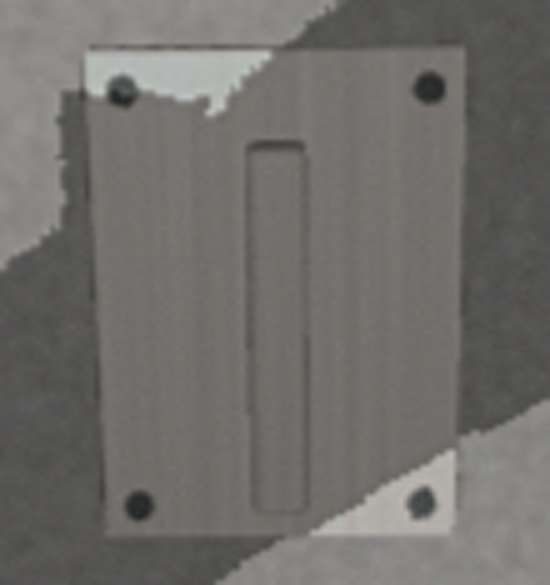

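```bash
python3 - <<'E'
from h import *
np.set_printoptions(precision=4,suppress=True)
def g(pts,z): return np.array([onz('w4',(U+.5)/5-.5+200,(V+.5)/5-.5+115,z) for U,V in pts])
P=g([(86,48),(464,46),(453,534),(107,535)],.006);print(P.mean(0))
for i in range(4):
  d=P[(i+1)%4]-P[i];print(np.linalg.norm(d),np.degrees(np.arctan2(d[1],d[0])))
Q=g([(247,145),(307,145),(307,513),(253,513)],.039);print(Q.mean(0))
for i in range(4):
  d=Q[(i+1)%4]-Q[i];print(np.linalg.norm(d),np.degrees(np.arctan2(d[1],d[0])))
p,r=pose()
c=np.r_[(P.mean(0)[:2]),.034]
plan(p,r,c,downR(103.8),5)
E
```

```text
[0.6591 0.2509 0.006 ]
0.09255454490607383 14.122471249626631
0.128874076995987 -75.39532744866668
0.0936322532439734 -165.9873111834404
0.1286901078354513 104.12561230355905
[0.6594 0.251  0.039 ]
0.013590536104977204 13.82794465411807
0.08951297294051197 -75.87162201175178
0.013198530849165816 -166.16632540636957
0.08951720661576555 104.37927519330923
[[[-0.1,0,3.3],[0.0,0.0,0.0]],[[0,0,3.4],[0.0,0.0,0.0]],[[-0.1,-0.1,3.3],[0.0,0.0,0.0]],[[0,0.0,3.4],[0.0,0.0,0.0]],[[-0.1,0.0,3.3],[0.0,0.0,0.1]]] 
 end [0.6591 0.2508 0.0342] 0.04
```

Call:
{"fn": "move_arm", "kwargs": {
  "moves": [
    [[-0.1,0,3.3],[0,0,0]],
    [[0,0,3.4],[0,0,0]],
    [[-0.1,-0.1,3.3],[0,0,0]],
    [[0,0,3.4],[0,0,0]],
    [[-0.1,0,3.3],[0,0,-0.2]],
    [[0,0,0],[0,0,0]],
    [[0,0,0],[0,0,0]]
  ]
}}

```text
t: 15.2
tcp_pos: [0.6598, 0.2513, 0.0356]
tool_rot: [0.0, 0.615, 0.788, 0.001]
contact_force: [-0.3, -0.3, -0.2]
finger_gap: 0.0936
```

Call:
{"fn": "move_arm", "kwargs": {
  "moves": [
    [[0,0,0],[0,0,0]],
    [[0,0,0],[0,0,0]],
    [[0,0,0],[0,0,0]],
    [[0,0,0],[0,0,0]],
    [[0,0,0],[0,0,0]],
    [[0,0,0],[0,0,0]],
    [[0,0,0],[0,0,0]],
    [[0,0,0],[0,0,0]]
  ],
  "gripper": 0
}}

```text
t: 16.2
tcp_pos: [0.6593, 0.2506, 0.0338]
tool_rot: [-0.0, 0.615, 0.788, -0.0]
contact_force: [1.1, -0.2, 0.1]
finger_gap: 0.0172
```

```bash
python3 st.py; python3 -c "
from h import *
p,r=pose();print(p,r.as_matrix().round(4).tolist(), observe()['contact_force'])"
```

```text
16.2 [-0.3727  0.2341  0.0338] 0.0172 [0.5 1.  0.1] [-0.07 -0.08  0.01]
[0.65934995 0.25059351 0.03376026] [[-0.2426, 0.9701, -0.0003], [0.9701, 0.2426, -0.0002], [-0.0001, -0.0004, -1.0]] [ 1.05377203 -0.21352015  0.0764888 ]
```

Call:
{"fn": "move_arm", "kwargs": {
  "moves": [
    [[0,0,0],[0,0,0]],
    [[0,0,0],[0,0,0]],
    [[0,0,0],[0,0,0]]
  ]
}}

```text
t: 16.58
tcp_pos: [0.6593, 0.2506, 0.0338]
tool_rot: [-0.0, 0.615, 0.788, -0.0]
contact_force: [1.0, 0.2, 0.4]
finger_gap: 0.0137
```

```bash
python3 - <<'E'
from h import *
p,r=pose();print(p,observe()['finger_gap'],observe()['contact_force'])
p,r=plan(p,r,np.array([p[0],p[1],.34]),r,10)
p,r=plan(p,r,np.array([.52,0.0,.36]),downR(60),10)
p,r=plan(p,r,T2W(.031,-.054-.14,.34),downR(16.4),10)
E
```

```text
[0.65934615 0.25056831 0.03375359] 0.0137324344598254 [1.01991629 0.17988    0.44103784]
[[[0,0,-3.1],[0.0,0.0,0.0]],[[0,0,-3.0],[0.0,0.0,0.0]],[[0,0,-3.1],[0.0,0.0,0.0]],[[0,0,-3.0],[0.0,0.0,0.0]],[[0,0,-3.1],[0.0,0.0,0.0]],[[0,0,-3.1],[0.0,0.0,0.0]],[[0,0,-3.0],[0.0,0.0,0.0]],[[0,0,-3.1],[0.0,0.0,0.0]],[[0,0,-3.1],[0.0,0.0,0.0]],[[0,0,-3.0],[0.0,0.0,0.0]]] 
 end [0.6594 0.2506 0.3398] 0.0
[[[-2.1,-2.0,-0.2],[0,0.0,4.0]],[[-2.2,-1.8,-0.2],[0,0.0,5.0]],[[-2.4,-1.6,-0.2],[0,0.0,4.0]],[[-2.5,-1.4,-0.2],[0,0.0,5.0]],[[-2.6,-1.2,-0.2],[0,0.0,4.0]],[[-2.6,-1.1,-0.2],[0,0.0,4.0]],[[-2.8,-0.8,-0.2],[0,0.0,5.0]],[[-2.8,-0.6,-0.2],[0,0.0,4.0]],[[-2.8,-0.4,-0.2],[0,0.0,5.0]],[[-2.9,-0.2,-0.2],[0,0.0,4.0]]] 
 end [0.5198 0.     0.3598] 0.05
[[[-3.0,-0.1,0.2],[0,0.0,4.0]],[[-3.0,0.2,0.2],[0,0.0,5.0]],[[-3.0,0.4,0.2],[0,0.0,4.0]],[[-3.0,0.6,0.2],[0.0,0.0,4.0]],[[-2.9,0.8,0.2],[0.0,0.0,5.0]],[[-2.8,1.0,0.2],[0.0,0.0,4.0]],[[-2.8,1.3,0.2],[0.0,0.0,5.0]],[[-2.6,1.5,0.2],[0.0,0.0,4.0]],[[-2.5,1.6,0.2],[0.0,0.0,4.0]],[[-2.4,1.9,0.2],[0.0,0.0,4.6]]] 
 end [ 0.3626 -0.2577  0.3399] 0.05
```

Call:
{"fn": "move_arm", "kwargs": {
  "moves": [
    [[0,0,-1],[0,0,0]],
    [[0,0,-2],[0,0,0]],
    [[0,0,-3],[0,0,0]],
    [[0,0,-3],[0,0,0]],
    [[0,0,-3],[0,0,0]],
    [[0,0,-3],[0,0,0]],
    [[0,0,-3],[0,0,0]],
    [[0,0,-3],[0,0,0]],
    [[0,0,-3],[0,0,0]],
    [[0,0,-3],[0,0,0]],
    [[0,0,-2.6],[0,0,0]],
    [[0,0,-1],[0,0,0]]
  ]
}}

```text
t: 18.08
tcp_pos: [0.6593, 0.2512, 0.3426]
tool_rot: [0.001, 0.615, 0.788, 0.001]
contact_force: [0.3, -0.0, -4.0]
finger_gap: 0.0138
```

Call:
{"fn": "move_arm", "kwargs": {
  "moves": [
    [[-2.1,-2.0,-0.2],[0,0,4]],
    [[-2.2,-1.8,-0.2],[0,0,5]],
    [[-2.4,-1.6,-0.2],[0,0,4]],
    [[-2.5,-1.4,-0.2],[0,0,5]],
    [[-2.6,-1.2,-0.2],[0,0,4]],
    [[-2.6,-1.1,-0.2],[0,0,4]],
    [[-2.8,-0.8,-0.2],[0,0,5]],
    [[-2.8,-0.6,-0.2],[0,0,4]],
    [[-2.8,-0.4,-0.2],[0,0,5]],
    [[-2.9,-0.2,-0.2],[0,0,4]]
  ]
}}

```text
t: 19.32
tcp_pos: [0.5189, -0.0005, 0.3598]
tool_rot: [0.0, 0.866, 0.499, -0.0]
contact_force: [-0.2, 0.3, -3.1]
finger_gap: 0.0135
```

Call:
{"fn": "move_arm", "kwargs": {
  "moves": [
    [[-3.0,-0.1,0.2],[0,0,4]],
    [[-3.0,0.2,0.2],[0,0,5]],
    [[-3.0,0.4,0.2],[0,0,4]],
    [[-3.0,0.6,0.2],[0,0,4]],
    [[-2.9,0.8,0.2],[0,0,5]],
    [[-2.8,1.0,0.2],[0,0,4]],
    [[-2.8,1.3,0.2],[0,0,5]],
    [[-2.6,1.5,0.2],[0,0,4]],
    [[-2.5,1.6,0.2],[0,0,4]],
    [[-2.4,1.9,0.2],[0,0,4.6]],
    [[0,0,0],[0,0,0]],
    [[0,0,0],[0,0,0]]
  ]
}}

```text
t: 20.82
tcp_pos: [0.3627, -0.2579, 0.3399]
tool_rot: [-0.0, 0.99, 0.143, -0.0]
contact_force: [1.4, 0.2, -2.4]
finger_gap: 0.0136
```

```bash
python3 - <<'E'
from h import *
p,r=pose();print(p,r.as_matrix().round(3).tolist(),observe()['joint_positions'].round(2),observe()['finger_gap'])
cap('wrist','w5')
E
```

```text
[ 0.36266153 -0.25791284  0.33988037] [[0.959, 0.282, -0.0], [0.282, -0.959, 0.0], [-0.0, -0.0, -1.0]] [ 0.97 -0.03 -0.48  1.91 -0.02  1.26 -0.79] 0.013640373773397812
```

View pics/w5.png

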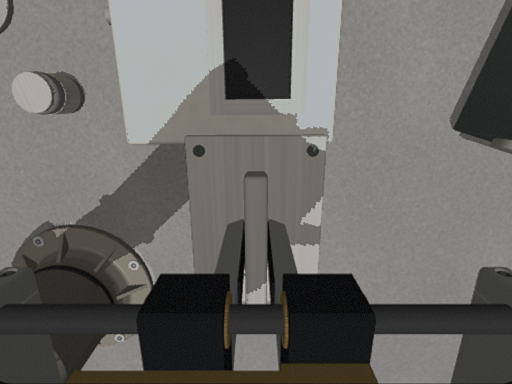

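Call:
{"fn": "move_arm", "kwargs": {
  "moves": [
    [[0.5,0,-2],[0,0,0]],
    [[0.5,0,-2],[0,0,0]],
    [[0.5,0,-2],[0,0,0]],
    [[0.5,0,-2],[0,0,0]],
    [[0,0,0],[0,0,0]],
    [[0,0,0],[0,0,0]],
    [[0,0,0],[0,0,0]]
  ]
}}

```text
t: 21.75
tcp_pos: [0.3815, -0.2519, 0.4191]
tool_rot: [-0.0, 0.99, 0.143, -0.001]
contact_force: [1.8, 0.9, -3.3]
finger_gap: 0.0138
```

```bash
python3 - <<'E'
from h import *
cap('wrist','w6');i=cv2.imread('pics/w6.png')
cv2.imwrite('pics/zw6.png',cv2.resize(i[0:170,170:350],None,fx=4.4,fy=3.5,interpolation=cv2.INTER_CUBIC))
for x in (-1,1):
  for y in(-1,1): print(proj('w6',T2W(.031+x*.0475,-.054+y*.065,.208)))
E
```

```text
(np.float64(219.12999153843782), np.float64(127.81885829387508))
(np.float64(214.9990451627183), np.float64(12.927880579307754))
(np.float64(293.0607605717335), np.float64(127.82360722486604))
(np.float64(297.27699636412), np.float64(12.901551499242998))
```

View pics/zw6.png

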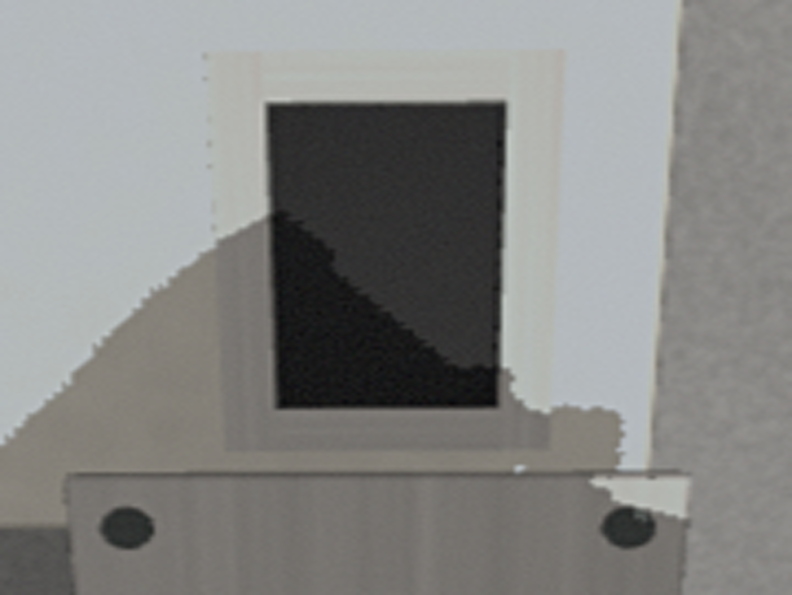

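```bash
python3 - <<'E'
from h import *
np.set_printoptions(precision=4,suppress=True)
def g(pts,z): return np.array([onz('w6',(U+.5)/4.4-.5+170,(V+.5)/3.5-.5,z) for U,V in pts])
P=g([(208,53),(565,50),(550,450),(225,452)],.208);print('frame',P.mean(0),W2T(P.mean(0)))
for i in range(4):
  d=P[(i+1)%4]-P[i];print(np.linalg.norm(d),np.degrees(np.arctan2(d[1],d[0])))
I=g([(266,102),(507,101),(499,407),(276,408)],.208);print('inner',I.mean(0))
for i in range(4):
  d=I[(i+1)%4]-I[i];print(np.linalg.norm(d),np.degrees(np.arctan2(d[1],d[0])))
p,r=pose()
Q=g([(67,474),(690,471)],p[2]-.028);print('plate edge in tool',r.inv().apply(Q-p))
E
```

```text
frame [ 0.4963 -0.22    0.208 ] [ 0.0328 -0.0552  0.208 ]
0.09380294189893369 -73.08232508054763
0.12945155997443303 -163.10915591447107
0.09497742876572042 106.83834885452038
0.12932594659072347 16.370512531503614
inner [ 0.4967 -0.2199  0.208 ]
0.06413199694772592 -73.34683013681993
0.09912719916801045 -163.26174482564917
0.0643817149508703 106.71426474633117
0.09919579345017084 16.59397959008416
plate edge in tool [[ 0.0644 -0.0469  0.028 ]
 [ 0.0649  0.0462  0.0279]]
```

```bash
python3 - <<'E'
from h import *
p,r=pose();t=downR(16.6)
p,r=plan(p,r,np.array([.4965,-.219,.300]),t,9)
p,r=plan(p,r,np.array([.4965,-.219,.258]),t,3)
E
```

```text
[[[1.3,0.0,1.3],[0,0.0,0]],[[1.4,0.0,1.3],[0,0.0,0]],[[1.3,0.0,1.4],[0,0.0,0]],[[1.3,0.0,1.3],[0,0.0,0]],[[1.3,0.1,1.3],[0,0.0,0]],[[1.4,0,1.3],[0,0.0,0]],[[1.3,0,1.4],[0,0.0,0]],[[1.3,0,1.3],[0,0.0,0]],[[1.4,0,1.3],[0,0.1,-0.2]]] 
 end [ 0.4968 -0.2189  0.3002] 0.07
[[[0,0.0,1.4],[0,0,0.0]],[[0,0.0,1.4],[0,0,0.0]],[[0,0.0,1.4],[0,0,0.0]]] 
 end [ 0.4968 -0.2189  0.2582] 0.07
```

Call:
{"fn": "move_arm", "kwargs": {
  "moves": [
    [[1.3,0,1.3],[0,0,0]],
    [[1.4,0,1.3],[0,0,0]],
    [[1.3,0,1.4],[0,0,0]],
    [[1.3,0,1.3],[0,0,0]],
    [[1.3,0.1,1.3],[0,0,0]],
    [[1.4,0,1.3],[0,0,0]],
    [[1.3,0,1.4],[0,0,0]],
    [[1.3,0,1.3],[0,0,0]],
    [[1.4,0,1.3],[0,0,-0.2]],
    [[0,0,1.4],[0,0,0]],
    [[0,0,1.4],[0,0,0]],
    [[0,0,1.4],[0,0,0]]
  ]
}}

```text
t: 23.3
tcp_pos: [0.4968, -0.2193, 0.258]
tool_rot: [0.0, 0.99, 0.144, -0.0]
contact_force: [-0.1, 0.0, -3.7]
finger_gap: 0.0136
```

Call:
{"fn": "move_arm", "kwargs": {
  "moves": [
    [[0,0,0],[0,0,0]],
    [[0,0,0],[0,0,0]]
  ]
}}

```text
t: 23.55
tcp_pos: [0.4973, -0.2192, 0.2593]
tool_rot: [0.0, 0.989, 0.145, 0.0]
contact_force: [0.1, -0.2, -2.7]
finger_gap: 0.0139
```

```bash
python3 - <<'E'
from h import *
p,r=pose();print(p,r.as_matrix().round(3).tolist(),observe()['contact_force'])
cap('wrist','w7');cap('side','s7');cap('top','t7')
i=cv2.imread('pics/s7.png');cv2.imwrite('pics/zs7.png',cv2.resize(i[60:180,225:345],None,fx=5,fy=5,interpolation=cv2.INTER_CUBIC))
i=cv2.imread('pics/w7.png');cv2.imwrite('pics/zw7.png',cv2.resize(i[80:280,160:360],None,fx=3,fy=3,interpolation=cv2.INTER_CUBIC))
E
```

```text
[ 0.49727888 -0.21924744  0.25932386] [[0.958, 0.286, 0.0], [0.286, -0.958, -0.0], [0.0, 0.001, -1.0]] [ 0.05528889 -0.16984204 -2.73366883]
```

View pics/zs7.png

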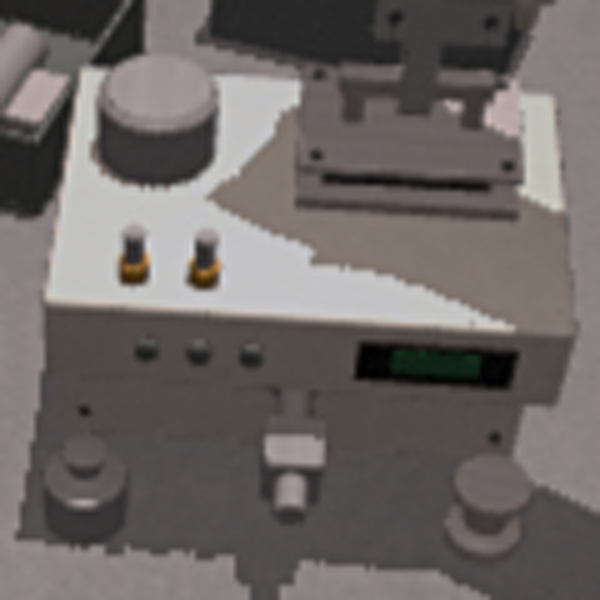

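View pics/zw7.png

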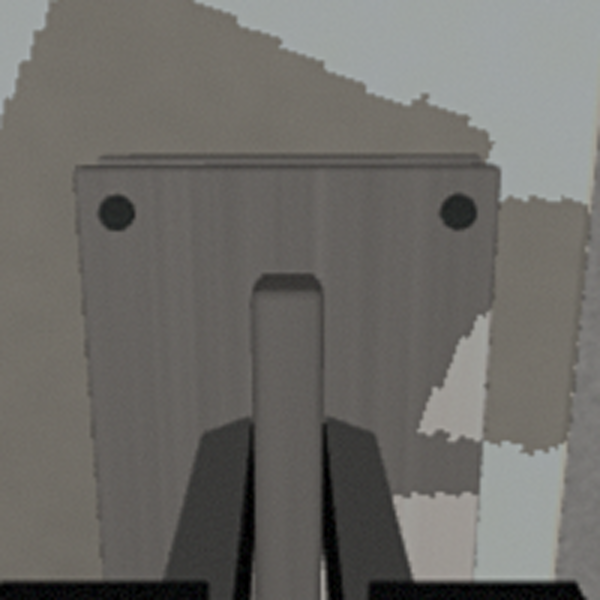

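View pics/t7.png

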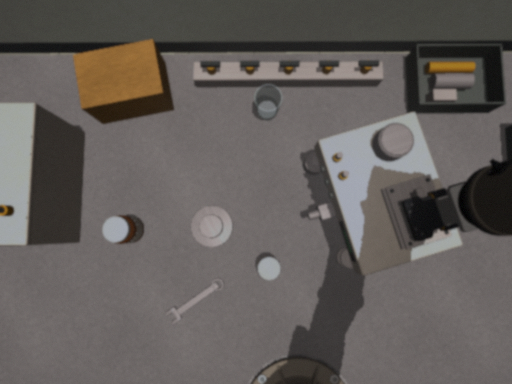

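```bash
python3 - <<'E'
from h import *
np.set_printoptions(precision=4,suppress=True)
p,r=pose()
def g(n,pts,z,k,ox,oy): return np.array([onz(n,(U+.5)/k-.5+ox,(V+.5)/k-.5+oy,z) for U,V in pts])
print('frame w',r.inv().apply(g('w7',[(99,155),(488,154)],.208,3,160,80)-p))
print('plate w',r.inv().apply(g('w7',[(76,168),(500,166)],p[2]-.028,3,160,80)-p))
F=g('side0',[(297,98),(512,110),(517,211),(297,202)],.208,5,225,60)
print('frame front edge, side',r.inv().apply(F-p))
print('frame now side front', r.inv().apply(g('s7',[(297,199),(517,211)],.208,5,225,60)-p))
print('plate side front',r.inv().apply(g('s7',[(297,163),(522,177)],p[2]-.028,5,225,60)-p))
E
```

```text
frame w [[ 0.0647 -0.0466  0.0514]
 [ 0.0648  0.0489  0.0515]]
plate w [[ 0.0639 -0.0467  0.028 ]
 [ 0.0642  0.0463  0.0281]]
frame front edge, side [[ 0.0651  0.0469  0.0515]
 [-0.0669  0.0479  0.0515]
 [-0.0658 -0.0473  0.0514]
 [ 0.0624 -0.0517  0.0514]]
frame now side front [[ 0.0625 -0.049   0.0514]
 [-0.0658 -0.0473  0.0514]]
plate side front [[ 0.0645 -0.046   0.028 ]
 [-0.0645 -0.046   0.0279]]
```

Both views put the plate within about 1.5 mm of the frame and opposite in sign. So I leave the offset alone and lower it.

Call:
{"fn": "move_arm", "kwargs": {
  "moves": [
    [[0,0,0.6],[0,0,0]],
    [[0,0,0.4],[0,0,0]],
    [[0,0,0.3],[0,0,0]],
    [[0,0,0.2],[0,0,0]],
    [[0,0,0],[0,0,0]]
  ]
}}

```text
t: 24.32
tcp_pos: [0.4971, -0.219, 0.2438]
tool_rot: [-0.0, 0.989, 0.145, -0.0]
contact_force: [0.3, 0.1, -2.6]
finger_gap: 0.0138
```

Call:
{"fn": "move_arm", "kwargs": {
  "moves": [
    [[0,0,0.1],[0,0,0]],
    [[0,0,0.1],[0,0,0]],
    [[0,0,0],[0,0,0]]
  ]
}}

```text
t: 24.7
tcp_pos: [0.4971, -0.2191, 0.2418]
tool_rot: [0.0, 0.989, 0.145, -0.0]
contact_force: [-0.7, 0.0, -2.7]
finger_gap: 0.0138
```

Call:
{"fn": "move_arm", "kwargs": {
  "moves": [
    [[0,0,0.05],[0,0,0]],
    [[0,0,0.05],[0,0,0]],
    [[0,0,0],[0,0,0]]
  ]
}}

```text
t: 25.08
tcp_pos: [0.4972, -0.2191, 0.2417]
tool_rot: [0.0, 0.989, 0.145, -0.0]
contact_force: [-5.1, 0.8, 8.8]
finger_gap: 0.0138
```

The plate is seated: the vertical force went from -2.7 to +8.8 N. I check it in the side view before letting go.

```bash
python3 - <<'E'
from h import *
cap('side','s8');cap('wrist','w8')
i=cv2.imread('pics/s8.png');cv2.imwrite('pics/zs8.png',cv2.resize(i[60:120,270:345],None,fx=8,fy=8,interpolation=cv2.INTER_CUBIC))
i=cv2.imread('pics/w8.png');cv2.imwrite('pics/zw8.png',cv2.resize(i[80:280,160:360],None,fx=3,fy=3,interpolation=cv2.INTER_CUBIC))
E
```

```text
(no output)
```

View pics/zs8.png

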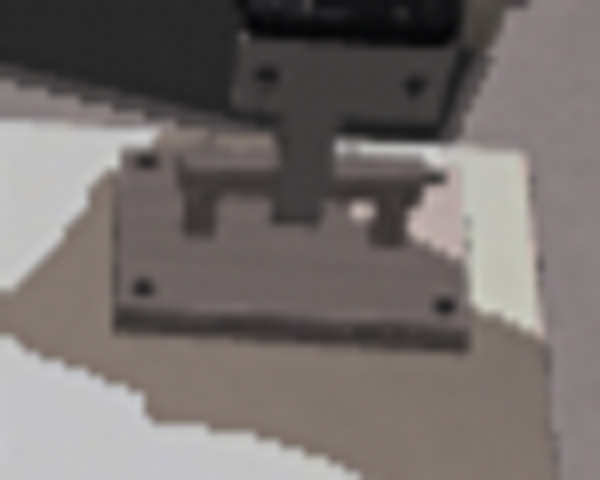

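View pics/zw8.png

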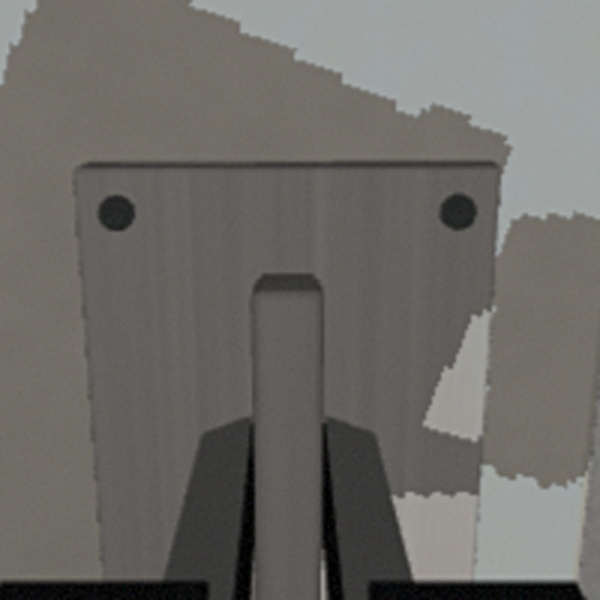

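Plate and frame edges line up at both ends of the front side, and only a thin line of the far edge shows. I let go and retreat straight up.

Call:
{"fn": "move_arm", "kwargs": {
  "moves": [
    [[0,0,-0.05],[0,0,0]],
    [[0,0,0],[0,0,0]],
    [[0,0,0],[0,0,0]],
    [[0,0,0],[0,0,0]],
    [[0,0,0],[0,0,0]],
    [[0,0,0],[0,0,0]]
  ],
  "gripper": 60
}}

```text
t: 25.92
tcp_pos: [0.4972, -0.2191, 0.2414]
tool_rot: [0.0, 0.989, 0.145, -0.0]
contact_force: [0.3, -0.2, -0.2]
finger_gap: 0.0566
```

Call:
{"fn": "move_arm", "kwargs": {
  "moves": [
    [[0,0,-1],[0,0,0]],
    [[0,0,-2],[0,0,0]],
    [[0,0,-3],[0,0,0]],
    [[0,0,-3],[0,0,0]],
    [[0,0,-3],[0,0,0]],
    [[0,0,-3],[0,0,0]],
    [[-3,0,-1],[0,0,0]],
    [[-3,0,0],[0,0,0]],
    [[-3,0,0],[0,0,0]],
    [[-3,0,0],[0,0,0]],
    [[0,0,0],[0,0,0]],
    [[0,0,0],[0,0,0]]
  ]
}}

```text
t: 27.42
tcp_pos: [0.3828, -0.2531, 0.402]
tool_rot: [0.0, 0.989, 0.145, 0.0]
contact_force: [0.0, -0.2, 0.5]
finger_gap: 0.0569
```

```bash
python3 - <<'E'
from h import *
cap('wrist','w9');cap('side','s9')
i=cv2.imread('pics/w9.png')
cv2.imwrite('pics/zw9.png',cv2.resize(i[0:200,140:370],None,fx=3,fy=3,interpolation=cv2.INTER_CUBIC))
i=cv2.imread('pics/s9.png');cv2.imwrite('pics/zs9.png',cv2.resize(i[60:180,225:345],None,fx=5,fy=5,interpolation=cv2.INTER_CUBIC))
E
```

```text
(no output)
```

View pics/zw9.png

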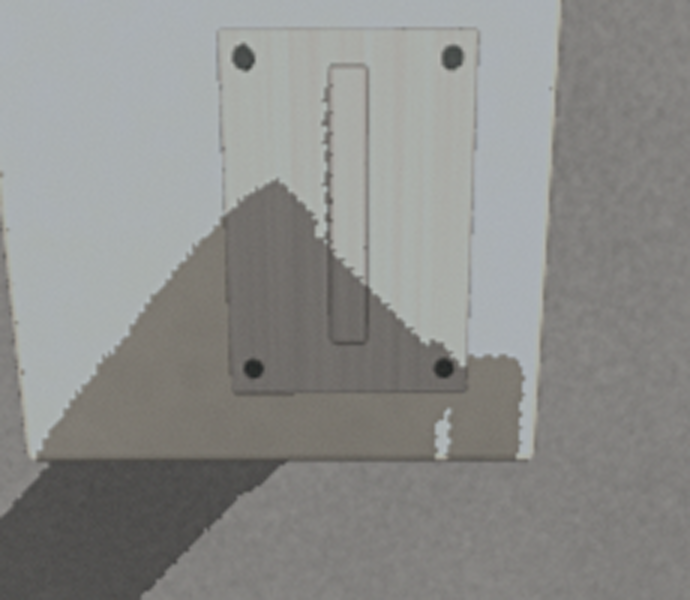

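View pics/zs9.png

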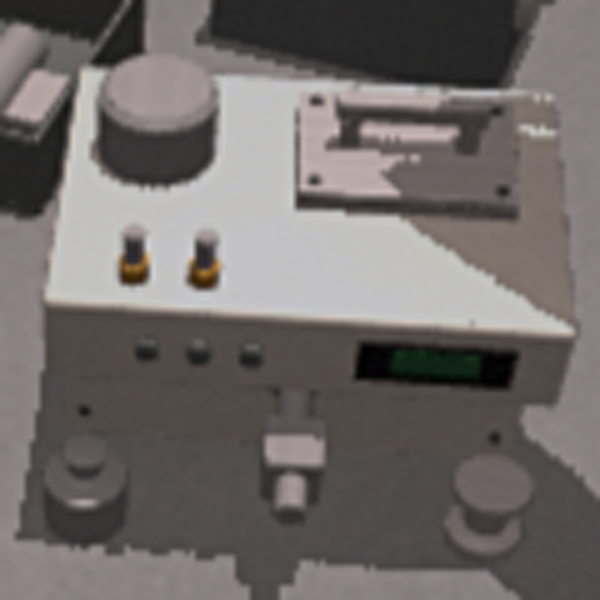

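```bash
python3 - <<'E'
from h import *
np.set_printoptions(precision=4,suppress=True)
P=np.array([onz('w9',(U+.5)/3-.5+140,(V+.5)/3-.5,.214) for U,V in [(218,29),(479,29),(467,390),(233,392)]])
print(P.mean(0),'frame w6 .4964 -.2200; diff in tester', W2T(P.mean(0))-W2T([.4964,-.22,.208]))
for i in range(4):
  d=P[(i+1)%4]-P[i];print(np.linalg.norm(d),np.degrees(np.arctan2(d[1],d[0])))
s=observe();print(s['t'],s['contact_force'].round(1))
E
```

```text
[ 0.4967 -0.2194  0.214 ] frame w6 .4964 -.2200; diff in tester [-0.0005  0.0004  0.006 ]
0.09400045824014726 -73.37446384259206
0.1276238334961485 -163.0577071389259
0.09424457172500868 107.0953330749636
0.12839547379097885 16.832867479810915
27.525 [ 0.6 -0.7 -0.5]
```

The plate is within 0.6 mm of the frame's measured centre and within about 0.5° of square with it. The hub sits where I left it, so I hand in.

```bash
python3 -c "
from h import *
print(env.job_done())"
```

```text
the job is handed in; nothing more can be done
None
```

The shaft float is checked, the shaft is set midway, and the cover plate sits flush on the frame. I handed in at about 27.5 s of robot time. `job_done` gave no verdict, so what follows rests on my own checks.

- **Shaft:** I pinched the hub and pushed it to the inner stop (about 28 N), then pulled it to the outer stop (about 24 N). The float came out at 28.4 mm. I set the hub within about 0.3 mm of the middle and let go, and the wrist picture afterwards showed it still there. Both stop forces were above the 8–15 N suggested.
- **Cover plate:** I lowered it by its handle until contact (about 11 N change in vertical force), then released it. The last wrist picture put it about 0.6 mm from the frame's measured centre and 0.5° or less out of square, handle up. The side picture also shows it flush.
- **Disagreement:** Before placing, the side and wrist views differed by up to 2–3 mm on where the frame was, one to each side. I made no correction for it.
- **Everything else:** I saw no contact with the bystanders, and the pictures showed them in place. I did not measure their positions again at the end. The hand was clear of everything at hand-in.

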